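Count to the third rack gap and push the vial in

ROBOT

A 6-joint arm with a two-finger parallel gripper is mounted at the origin on a cart in front of the work surface, level with it; the furniture and walls round the work are solid. World frame = base frame: x ahead of the robot, y to its left, z up, the work surface at z = 0. Lengths are in m, angles in rad, forces in N, time in s.
With the tool pointing down it reaches from about 0.35 to 0.875 m from the base axis. Payload 4.2 kg.
Tool frame: the origin (TCP) lies at the very end of the fingers, on their centre line; the grasp point (between the pads) lies 19 mm behind it; z points along the fingers, y is the line along which they close (so a half turn about z gives the same grasp; the last joint's range is limited). The gripper opens to 85 mm and grips with 20 to 120 N. Pads are 22 mm wide; open, the fingers measure 114 mm over their backs; the gripper's body (76 mm by 85 mm) begins 54 mm behind the grasp point. The pads swing forward as they close: fully open they stand 13 mm farther back than shut.
Start: joints at [-1.046, 0.385, 0.008, 0, -1.194, -0.259], TCP at [0.164, -0.603, 0.231] pointing down, gripper open.
Joint ranges: [-3.14, 3.14], [-1.21, 2.06], [-1.07, 1.41], [-3.16, 2.05], [-2.99, -0.16], [-3.1, 3.1]. Speed limits (rad/s): [2.79, 2.79, 3.14, 3.14, 3.14, 3.14].

INTERFACE

Orientations are given as a rotation vector (axis times angle).
In Python, from workcell import robot gives the robot as it stands.
- The arm moves only by the tool jog_arm, never from a script. Its argument "rows" is a list of rows, each an object of numbers: "grip": the finger opening in mm, from 0 to 85.4; "x", "y", "z": the shift along the tool's x, y, z in units of 25 mm (1.0 is 25 mm); "ax", "ay", "az": the turn, a rotation vector about the tool's x, y, z in units of 5 degrees (1.0 is 5 degrees). In form: [{"grip": .., "x": .., "y": .., "z": .., "ax": .., "ay": .., "az": ..}, ...]. A call has 1 to 10 rows; each row shifts and turns the commanded pose from where the row before left it, along the tool's axes as they then stand; what a row does not reach is not made up. A row lasts 1/10 s, in which the tool goes at most 50 mm and 8.59 degrees, less where a joint would pass 70% of its speed; a pose out of reach is approached as far as the arm can. A call is refused whole if a number of a shift passes 1 or a number of a turn 1, either way. A call with a gripper value outside its range is refused whole. The fingers move at their own pace and stop on an object; "grip_force" is the grip in N (left out, the last holds). Time passes only in rows, so rows that do not move let the fingers close. It gives the time, the measured TCP pose, the force, the opening and the grip force at its end, in the units of the state.
- robot.read_state(): the state, without advancing time (a new reading comes with each control period).
- robot.camera(name): name is "side" or "top"; returns a dict with "color" (400x640x3 uint8, red, green, blue), "z_map" (400x640 float32, m along the optical axis (not along the pixel's ray), 0 where there is no reading), "fx", "fy", "cx", "cy" (pixels), "extrinsics" (4x4, takes a point from camera to world coordinates). Camera axes: x right, y down, z forward; pixel columns grow to the right and rows downward; lengths in m; the calibration is good to about 2 mm. A picture is of the moment at which its call begins.
- robot.close_job(): hands the job in; it is judged then, once.
The state is a dict: "clock": time; "joint_positions": joint angles; "joint_vel": joint speeds; "tau": joint torques, N m; "tool_pos": TCP position; "tool_rot": TCP orientation; "ft_force": force on the tool from outside, world axes, zero at the start; "ft_torque": the same for the moment, N m; "width": finger opening in m; "grasp_force": force on a finger pad.
Only numpy, scipy, OpenCV 4.12 (cv2) and the standard library are available. Lean on these libraries where they do the work, as an engineer would, in place of code of your own. Each camera call takes 0.05 s, during which the arm holds its last target. There are 200 camera calls.

TASK

Starting at the vial rack's red end, run a fingertip along the rail away from the red end so that it tips over the flags of the first, second and third gaps in turn, and leave the other flags standing. Then push the purple-capped vial across the worktop into that third gap, upright and fully home against the back of the gap. Do not lift the vial, and do not disturb the other vials, the timer or the tube.

Things in the scene. Friction and masses are not known exactly. Their poses are not given: they have to be found in the camera images.
- rack: Grey vial rack fixed to the worktop, 252 mm long. Origin: mid-length, on the worktop, at the front face of its back rail; x points from the open front (robot side) to the back, y along the rail, z up. The back rail is a solid block, x=0 to +45 mm, 28 mm high. Before it lie six gaps, centred at y=+100, +60, +20, -20, -60, -100 mm; behind each a yellow flag stands on the rail.
- gap_row (a point): Front of the row of gaps: rack x=-18 mm, y=0, on the worktop. Gaps are 28 mm wide, open at front, top and underneath (vials slide on the bare worktop), 18 mm deep, with 12 mm thick, 22 mm high, round-nosed dividers between and outside them, noses ending here. Every gap counts, filled or not; the first and the last already hold a vial.
- flag_line (a point): Middle of the line of the six flag pivots, along rack y: rack x=+28 mm, z=30 mm. A fingertip sliding 7 to 12 mm above the rail top, along this line, tips each flag it meets and passes over it; a flag is down (0.7 rad or more) once the fingertip's leading edge is about 12 mm past its pivot. The next pivot is 40 mm on.
- red_post: Red end block fixed at one end of the rack (y=+136 or -136 mm in the rack frame: either end, changes from run to run), 63 x 20 x 28 mm, top level with the rail. Origin: centre of its underside. The gaps are counted from this end. The other end has the same block in black.
- purple_vial: Small vial with a purple cap and band, 21 mm diameter, 38 mm high, about 30 g, standing loose on the worktop in front of the rack. Origin: centre of its underside; z is its axis. Fully home in a gap its origin lies 10.5 mm in front of the back rail (rack x=-10.5 mm) and it sticks out about 3 mm in front of the divider noses.
- blue_vial: Bystander: vial like the purple one but with a blue cap, standing in an end gap. Origin: centre of its underside.
- grey_vial: Bystander: vial like the purple one but with a grey cap, standing in the other end gap. Origin: centre of its underside.
- timer: Bystander: white timer with a round dial, 53 x 66 x 56 mm, standing loose to the right of the rack. Origin: centre of its underside.
- ointment_tube: Bystander: small white and dark red tube, 21 x 64 x 13 mm, lying loose in front of the rack's left end. Origin: centre of its underside.
- flag_1 (a joint): Yellow flag 1 behind the gap at rack y=+100 mm; a small plate 18 mm wide (x), 3 mm thick (y), 24 mm high, hinged at its foot on the rail, top at z=54 mm. Under 1 N along the rail tips it and it stays wherever it is left. In rad: 0 upright, positive tipped toward rack -y, negative toward +y, stops at +-1.45 (lying).
- flag_2 (a joint): Yellow flag 2 behind the gap at rack y=+60 mm; as flag_1.
- flag_3 (a joint): Yellow flag 3 behind the gap at rack y=+20 mm; as flag_1.
- flag_4 (a joint): Yellow flag 4 behind the gap at rack y=-20 mm; as flag_1.
- flag_5 (a joint): Yellow flag 5 behind the gap at rack y=-60 mm; as flag_1.
- flag_6 (a joint): Yellow flag 6 behind the gap at rack y=-100 mm; as flag_1.
Things that resemble listed ones, but are neither listed nor needed, are in the scene too. Leave any pink look-alike of the purple_vial alone.

How it is judged:
By the outcome, as a careful person would: the job done as asked, in the order asked, and still so for the second after the job is handed in, with the robot touching nothing.
It also fails if it takes over 54 s, if anything falls off the work surface, if the arm or the gripper's body presses on something with over 40 N, if the wrist force passes 120 N, or if a joint passes its speed limit or range.

## Working session

There is one attempt and no reset: what is moved stays moved. The work goes in short steps, Python scripts to look and compute and a tool call to move; the robot and the scene stay as the last step left them, time stands still between calls to the robot, and variables do not carry over. Pictures are saved under pics/ and viewed, at most 13 in all, crops included, and the job is handed in when it is done.

Besides the shell and the picture viewer there is one more tool, called after ">>>" as name([rows], argument=value, ...), one row to a line, values as JSON. jog_arm: Moves the arm, as the interface text tells. Its arguments: {"type":"object","properties":{"rows":{"type":"array"},"grip_force":{"type":"number"}},"required":["rows"]}

```bash
mkdir -p pics
cat > h.py <<'E'
import numpy as np, cv2
from workcell import robot
def cam(n):
    c=robot.camera(n); return c
def pt(c,u,v,z=None):
    E=np.array(c["extrinsics"]); d=np.array([(u-c["cx"])/c["fx"],(v-c["cy"])/c["fy"],1.])
    if z is None: p=d*c["z_map"][int(round(v)),int(round(u))]; return E[:3,:3]@p+E[:3,3]
    r=E[:3,:3]@d; return E[:3,3]+r*(z-E[2,3])/r[2]
def proj(c,p):
    E=np.linalg.inv(c["extrinsics"]); q=E[:3,:3]@np.array(p)+E[:3,3]
    return c["fx"]*q[0]/q[2]+c["cx"], c["fy"]*q[1]/q[2]+c["cy"]
E
python3 - <<'E'
from h import *
import pickle
for n in("top","side"):
    c=cam(n); pickle.dump(c,open(n+".pkl","wb")); cv2.imwrite(f"pics/{n}0.png",c["color"][:,:,::-1])
    print(n,c["fx"],c["cx"],c["cy"],np.round(c["extrinsics"],3).tolist())
s=robot.read_state();print(s)
E
```

```text
top 431.5670585658773 323.2265658827355 205.11315118242044 [[-0.0, -0.989, 0.15, 0.402], [-1.0, 0.003, 0.016, 0.009], [-0.016, -0.15, -0.989, 1.039], [0.0, 0.0, 0.0, 1.0]]
side 474.347967196902 323.9233938292746 199.1190293835362 [[-0.836, -0.348, 0.425, 0.119], [-0.549, 0.55, -0.629, 0.632], [-0.015, -0.759, -0.651, 0.683], [0.0, 0.0, 0.0, 1.0]]
{'clock': 0.1, 'joint_positions': array([-1.04638938e+00,  3.85505635e-01,  6.76873401e-03, -3.97366663e-04,
       -1.19401145e+00, -2.58599571e-01]), 'joint_vel': array([-0.0009649 , -0.00182386,  0.00160236,  0.00112897, -0.00198358,
       -0.00114948]), 'tau': array([ 1.12576558e-04, -3.93319952e+01,  1.88929063e+01,  4.19797540e+00,
       -2.58869928e-03,  7.28327393e-06]), 'tool_pos': array([ 0.16405219, -0.60255078,  0.23032332]), 'tool_rot': array([ 4.16019342e-01, -3.11351702e+00, -3.05521781e-03]), 'ft_force': array([-0.96563267, -0.49098657, -0.3443797 ]), 'ft_torque': array([0.02017214, 0.04827019, 0.02612507]), 'grasp_force': 0.0, 'width': 0.08532360035388609}
```

View pics/top0.png

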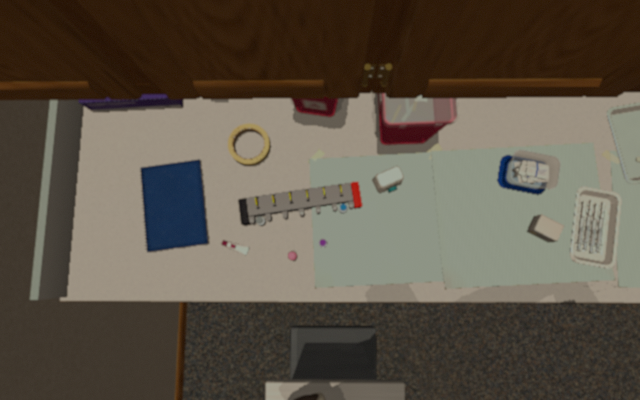

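View pics/side0.png

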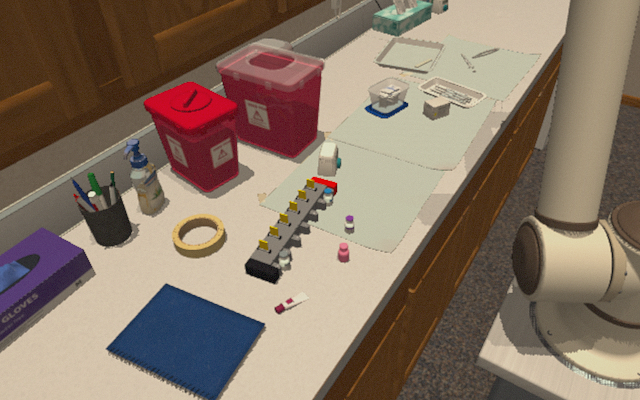

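The top view shows the rack from (243,212) to (358,195). Its red end is on the right at (356,195), and the purple vial is at (322,242). The timer is at (388,180), the tube at (235,246) and the pink look-alike at (292,256). The red end is rack y=-136, so the flags to tip are 6, 5 and 4, and the target gap is at y=-20.

Run:
```python
from h import *
import pickle
c=pickle.load(open("top.pkl","rb"))
cv2.imwrite("pics/topc.png",cv2.resize(c["color"][165:270,225:385][:,:,::-1],None,fx=5,fy=5,interpolation=cv2.INTER_CUBIC))
c=pickle.load(open("side.pkl","rb"))
cv2.imwrite("pics/sidec.png",cv2.resize(c["color"][170:290,235:375][:,:,::-1],None,fx=5,fy=5,interpolation=cv2.INTER_CUBIC))
```

```text
(no output)
```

View pics/topc.png

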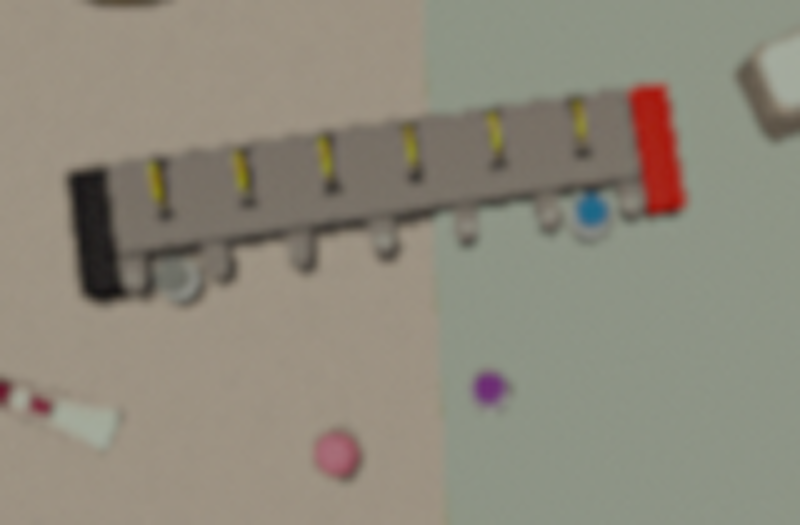

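View pics/sidec.png

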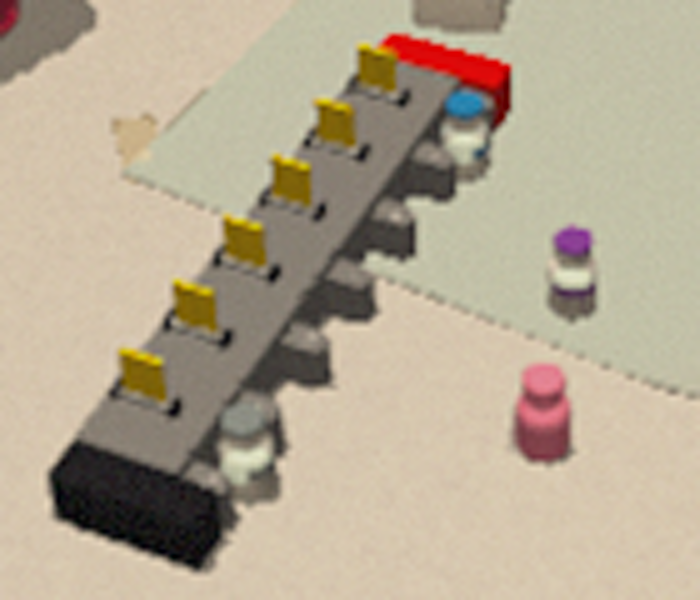

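```bash
cat > fit.py <<'E'
from h import *
import pickle
from scipy.optimize import least_squares
T=pickle.load(open("top.pkl","rb"));S=pickle.load(open("side.pkl","rb"))
tp=lambda X,Y:((X+.5)/5-.5+225,(Y+.5)/5-.5+165)
sp=lambda X,Y:((X+.5)/5-.5+235,(Y+.5)/5-.5+170)
obs=[(T,tp(630,90),(45,-126)),(T,tp(668,86),(45,-146)),(T,tp(686,207),(-18,-146)),(T,tp(648,213),(-18,-126)),
(T,tp(69,174),(45,146)),(T,tp(103,168),(45,126)),(T,tp(88,298),(-18,146)),
(S,sp(511,68),(-18,-146)),(S,sp(496,88),(-18,-126)),(S,sp(379,44),(45,-126)),(S,sp(55,480),(45,146)),(S,sp(218,492),(-18,126)),(S,sp(205,530),(-18,146)),(S,sp(80,445),(45,126))]
def w(p,q):
    c,s=np.cos(p[2]),np.sin(p[2]); return [p[0]+(c*q[0]-s*q[1])/1e3,p[1]+(s*q[0]+c*q[1])/1e3]
def res(p,o): return np.concatenate([np.subtract(proj(c,w(p,m)+[p[3]]),u) for c,u,m in o])
for o in(obs[:7],obs[7:],obs):
    z=[.55,.02,.15,.028]; r=least_squares(res,z,args=(o,),loss="soft_l1"); print(np.round(r.x,4)); print(np.round(r.fun,1).tolist())
for c,u in((T,tp(489,388)),(S,sp(574,238))): print("vial",pt(c,*u,.038))
def tri(p): return np.concatenate([np.subtract(proj(c,p),u) for c,u in((T,tp(489,388)),(S,sp(574,238)))])
t=least_squares(tri,[.45,0,.04]);print("tri",t.x,t.fun)
np.save("rack.npy",r.x)
for n,y in(("f6",-100),("f5",-60),("f4",-20),("f3",20)):
    print(n,np.round(w(r.x,(28,y)),4),np.round(tp(0,0),1),[ (np.array(proj(c,w(r.x,(28,y))+[.030]))) for c in(T,S)])
print("gap3 home",w(r.x,(-10.5,-20)),"mouth",w(r.x,(-40,-20)))
c,s=np.cos(r.x[2]),np.sin(r.x[2])
d=t.x[:2]-r.x[:2];print("vial in rack mm",1e3*(c*d[0]+s*d[1]),1e3*(-s*d[0]+c*d[1]))
d=pt(T,*tp(338,453),.038)[:2]-r.x[:2];print("pink",1e3*(c*d[0]+s*d[1]),1e3*(-s*d[0]+c*d[1]))
# depth heights
for n,c,u in(("railtop",T,tp(350,210)),("vialT",T,tp(489,388)),("table",T,tp(489,450))): print(n,pt(c,*u))
E
python3 fit.py
```

```text
[0.5494 0.0786 0.15   0.0151]
[-0.7, -0.3, -0.1, -0.8, 0.5, 0.5, -0.1, 0.5, 0.1, -0.3, 1.5, -0.3, -0.6, 0.6]
[0.5493 0.0785 0.1661 0.024 ]
[0.7, -0.9, 0.2, 0.4, -2.3, 2.3, -0.6, -0.2, 2.2, 0.0, -0.3, 0.2, -0.0, -0.6]
[0.5484 0.0782 0.1553 0.0234]
[-0.5, -0.9, 0.1, -1.4, 0.9, 0.0, 0.2, 0.2, -0.6, -0.1, 0.9, -0.2, -1.0, 1.0, 1.8, -0.4, 1.2, 0.8, -1.3, 2.5, -0.6, -0.4, 2.0, 0.1, -0.6, 0.3, 0.0, -0.8]
vial [0.46663503 0.02672867 0.038     ]
vial [0.46709914 0.02839713 0.038     ]
tri [0.46730899 0.02704671 0.03676012] [-0.12758101 -0.25631593  0.24553049  0.02907342]
f6 [ 0.5916 -0.0163] [224.6 164.6] [array([340.55190523, 189.74567476]), array([310.85613486, 187.32045   ])]
f5 [0.5854 0.0233] [224.6 164.6] [array([323.92680912, 192.35847745]), array([302.70494593, 198.26829633])]
f4 [0.5792 0.0628] [224.6 164.6] [array([307.29172819, 194.97284936]), array([294.09592376, 209.83105761])]
f3 [0.573  0.1023] [224.6 164.6] [array([290.64665345, 197.58879189]), array([284.98938065, 222.06203832])]
gap3 home [np.float64(0.5411527512595693), np.float64(0.05681791354038545)] mouth [np.float64(0.5120078684850862), np.float64(0.052254383321176545)]
vial in rack mm -88.06032312881148 -37.98948694665451
pink -107.51039641947042 35.31542292846679
railtop [0.5514952  0.09276538 0.02900459]
vialT [0.46663167 0.02672774 0.03805211]
table [0.43938519 0.02736973 0.00168127]
```

```bash
cat > fit2.py <<'E'
exec(open("fit.py").read().split("for o in(")[0])
o2=[]
for c,b in((T,(225,165,385,270)),(S,(235,170,375,290))):
    im=c["color"][b[1]:b[3],b[0]:b[2]].astype(int)
    m=((im[...,0]-im[...,2]>70)&(im[...,1]-im[...,2]>50)).astype(np.uint8)
    n,l,st,ce=cv2.connectedComponentsWithStats(m,connectivity=8)
    q=sorted([(*(ce[i]+b[:2]),st[i,4]) for i in range(1,n) if st[i,4]>=6])
    print([np.round(v,1).tolist() for v in q])
    if len(q)==6: o2+=[(c,v[:2],(28,y)) for v,y in zip(q,(100,60,20,-20,-60,-100))]
zf=lambda m,c=None: .042 
f=lambda p:np.concatenate([res([*p,.028],obs[:8]+obs[9:]),2*res([*p,.042],o2)])
r=least_squares(f,[.548,.078,.155],loss="soft_l1");print(np.round(r.x,4),np.round(r.fun[26:],1))
for cc in(T,S):
    g=lambda p:2*res([*p,.042],[o for o in o2 if o[0] is cc]);print(least_squares(g,[.548,.078,.155]).x)
np.save("rack.npy",r.x)
R=lambda p:(lambda d,a:(1e3*(np.cos(a)*d[0]+np.sin(a)*d[1]),1e3*(-np.sin(a)*d[0]+np.cos(a)*d[1])))(np.array(p[:2])-r.x[:2],r.x[2])
s=robot.read_state();print("tcp rack",R(s["tool_pos"]),"vial",R((.4671,.0270)))
for u,v in((340,60),(340,95),(200,60)):print("cab",pt(T,u,v))
print("timer",R(pt(T,388,180)),"sharps",R(pt(T,400,140)),pt(T,400,140))
E
python3 fit2.py
```

```text
[[255.5, 200.8, 11.0], [272.6, 198.3, 9.0], [289.6, 195.3, 9.0], [323.5, 190.5, 6.0], [340.5, 188.5, 6.0]]
[[262.9, 243.9, 73.0], [273.4, 230.1, 68.0], [283.5, 217.4, 68.0], [293.0, 205.2, 61.0], [301.8, 193.8, 58.0], [310.0, 182.6, 61.0]]
[0.5497 0.0789 0.152 ] [1.3 0.7 1.2 0.8 0.7 0.5 0.2 0.5 0.1 0.3 0.3 0.8]Traceback (most recent call last):
  File "fit2.py", line 14, in <module>
    g=lambda p:2*res([*p,.042],[o for o in o2 if o[0] is cc]);print(least_squares(g,[.548,.078,.155]).x)
                                                                    ~~~~~~~~~~~~~^^^^^^^^^^^^^^^^^^^^
    return func(*args, **kwargs)
    vector_fun = VectorFunction(
        fun_wrapped,
    ...<6 lines>...
        workers=workers
    )
    self._update_fun()
    ~~~~~~~~~~~~~~~~^^
    self.f = self.fun_wrapped(xp_copy(self.x))
             ~~~~~~~~~~~~~~~~^^^^^^^^^^^^^^^^^
    return np.atleast_1d(self.fun(x))
                         ~~~~~~~~^^^
    return self.f(x, *self.args, **self.kwargs)
           ~~~~~~^^^^^^^^^^^^^^^^^^^^^^^^^^^^^^
  File "fit2.py", line 14, in <lambda>
    g=lambda p:2*res([*p,.042],[o for o in o2 if o[0] is cc]);print(least_squares(g,[.548,.078,.155]).x)
                 ~~~^^^^^^^^^^^^^^^^^^^^^^^^^^^^^^^^^^^^^^^^^
  File "<string>", line 12, in res
ValueError: need at least one array to concatenate
```

```bash
sed -i 's/if len(q)==6:/if len(q)==5: q.insert(3,None)\n    if 1:/; s/zip(q,(100,60,20,-20,-60,-100))\]/zip(q,(100,60,20,-20,-60,-100)) if v is not None]/' fit2.py
cat > st.py <<'E'
from h import *
from scipy.spatial.transform import Rotation as Ro
r=np.load("rack.npy");s=robot.read_state();d=s["tool_pos"][:2]-r[:2];a=r[2]
M=Ro.from_rotvec(s["tool_rot"]).as_matrix()
print("rack x,y mm",1e3*(np.cos(a)*d[0]+np.sin(a)*d[1]),1e3*(-np.sin(a)*d[0]+np.cos(a)*d[1]),"z",s["tool_pos"][2]*1e3,"toolx yaw rel rack -x deg",np.degrees(np.arctan2(-M[1,0],-M[0,0])-a),"tilt",M[:2,2],s["ft_force"],s["clock"],s["width"])
E
python3 fit2.py; python3 st.py
```

```text
[[255.5, 200.8, 11.0], [272.6, 198.3, 9.0], [289.6, 195.3, 9.0], [323.5, 190.5, 6.0], [340.5, 188.5, 6.0]]
[[262.9, 243.9, 73.0], [273.4, 230.1, 68.0], [283.5, 217.4, 68.0], [293.0, 205.2, 61.0], [301.8, 193.8, 58.0], [310.0, 182.6, 61.0]]
[0.55   0.0792 0.1491] [ 1.1  0.5  0.8  0.4  0.5  1.3  0.   0.8 -0.3 -0.2  0.6  0.6  0.6  0.7
  0.3  0.5 -0.1  0.5 -0.2  0.4  0.2  0.9]
[0.55068684 0.07985518 0.1450099 ]
[0.55070151 0.0787512  0.14564445]
tcp rack (np.float64(-482.9949172243039), np.float64(-616.8758549450224)) vial (np.float64(-89.77465265228558), np.float64(-39.33799171537335))
cab [ 0.67696214 -0.00476904  0.50368962]
cab [ 0.67727024 -0.00738732  0.38780148]
cab [0.68492045 0.18515926 0.49126806]
timer (np.float64(28.20799876656782), np.float64(-211.54792926191791)) sharps (np.float64(119.17721292603116), np.float64(-256.2781762270469)) [ 0.70596476 -0.1564872   0.05346405]
rack x,y mm -482.9949172243039 -616.8758549450224 z 230.32332414451244 toolx yaw rel rack -x deg 6.676853989376279 tilt [-0.00065752  0.00187469] [-0.96563267 -0.49098657 -0.3443797 ] 0.1 0.08532360035388609
```

```bash
python3 -c "
import numpy as np; np.save('rack.npy',[.5503,.0791,.1465])"; python3 st.py
```

```text
rack x,y mm -481.61536140053994 -617.9658575128207 z 230.32332414451244 toolx yaw rel rack -x deg 6.827419437763017 tilt [-0.00065752  0.00187469] [-0.96563267 -0.49098657 -0.3443797 ] 0.1 0.08532360035388609
```

>>> jog_arm([
  {"grip":0,"az":0.7,"x":-0.5,"y":0.5},
  {"grip":0,"az":0.66,"x":-0.9,"y":0.9},
  {"grip":0,"x":-0.95,"y":0.92},
  {"grip":0,"x":-0.95,"y":0.92},
  {"grip":0,"x":-0.95,"y":0.92},
  {"grip":0,"x":-0.95,"y":0.92},
  {"grip":0,"x":-0.95,"y":0.92},
  {"grip":0,"x":-0.95,"y":0.92},
  {"grip":0,"x":-0.95,"y":0.92},
  {"grip":0,"x":-0.95,"y":0.92},
])

```text
invalid input at $.rows[0]: expected keys grip, x, y, z, ax, ay, az
```

```bash
python3 st.py
```

```text
rack x,y mm -481.61536140053994 -617.9658575128207 z 230.32332414451244 toolx yaw rel rack -x deg 6.827419437763017 tilt [-0.00065752  0.00187469] [-0.96563267 -0.49098657 -0.3443797 ] 0.1 0.08532360035388609
```

>>> jog_arm([
  {"grip":0,"x":-0.5,"y":0.5,"z":0,"ax":0,"ay":0,"az":0.7},
  {"grip":0,"x":-0.9,"y":0.9,"z":0,"ax":0,"ay":0,"az":0.66},
  {"grip":0,"x":-0.95,"y":0.92,"z":0,"ax":0,"ay":0,"az":0},
  {"grip":0,"x":-0.95,"y":0.92,"z":0,"ax":0,"ay":0,"az":0},
  {"grip":0,"x":-0.95,"y":0.92,"z":0,"ax":0,"ay":0,"az":0},
  {"grip":0,"x":-0.95,"y":0.92,"z":0,"ax":0,"ay":0,"az":0},
  {"grip":0,"x":-0.95,"y":0.92,"z":0,"ax":0,"ay":0,"az":0},
  {"grip":0,"x":-0.95,"y":0.92,"z":0,"ax":0,"ay":0,"az":0},
  {"grip":0,"x":-0.95,"y":0.92,"z":0,"ax":0,"ay":0,"az":0},
  {"grip":0,"x":-0.95,"y":0.92,"z":0,"ax":0,"ay":0,"az":0},
])

```text
clock: 1.1
tool_pos: [0.3518, -0.3498, 0.231]
tool_rot: [0.231, -3.133, -0.001]
ft_force: [0.9, -0.4, 0.7]
width: 0.0
grasp_force: 0.0
```

```bash
python3 st.py
```

```text
rack x,y mm -258.9646317101938 -395.3760274884411 z 230.98557811082057 toolx yaw rel rack -x deg 0.03131258544761509 tilt [-0.0005374   0.00050275] [ 0.92341725 -0.44410457  0.69711405] 1.1 3.7038954412506865e-05
```

>>> jog_arm([
  {"grip":0,"x":-0.95,"y":0.87,"z":0,"ax":0,"ay":0,"az":0},
  {"grip":0,"x":-0.95,"y":0.87,"z":0,"ax":0,"ay":0,"az":0},
  {"grip":0,"x":-0.95,"y":0.87,"z":0,"ax":0,"ay":0,"az":0},
  {"grip":0,"x":-0.95,"y":0.87,"z":0,"ax":0,"ay":0,"az":0},
  {"grip":0,"x":-0.95,"y":0.87,"z":0,"ax":0,"ay":0,"az":0},
  {"grip":0,"x":-0.95,"y":0.87,"z":0.4,"ax":0,"ay":0,"az":0},
  {"grip":0,"x":-0.95,"y":0.87,"z":0.6,"ax":0,"ay":0,"az":0},
  {"grip":0,"x":-0.95,"y":0.87,"z":0.6,"ax":0,"ay":0,"az":0},
  {"grip":0,"x":-0.95,"y":0.87,"z":0.6,"ax":0,"ay":0,"az":0},
  {"grip":0,"x":-0.95,"y":0.87,"z":0.6,"ax":0,"ay":0,"az":0},
])

```text
clock: 2.1
tool_pos: [0.5548, -0.1001, 0.1603]
tool_rot: [0.231, -3.132, -0.0]
ft_force: [0.6, -0.1, 0.4]
width: 0.0003
grasp_force: 0.0
```

>>> jog_arm([
  {"grip":0,"x":-0.95,"y":0.87,"z":0.6,"ax":0,"ay":0,"az":0},
  {"grip":0,"x":-0.94,"y":0.87,"z":0.6,"ax":0,"ay":0,"az":0},
  {"grip":0,"x":0,"y":0,"z":0.4,"ax":0,"ay":0,"az":0},
  {"grip":0,"x":0,"y":0,"z":0,"ax":0,"ay":0,"az":0},
])

```text
clock: 2.5
tool_pos: [0.5934, -0.0509, 0.1189]
tool_rot: [0.231, -3.128, -0.0]
ft_force: [0.2, -0.2, -0.3]
width: -0.0001
grasp_force: 0.0
```

```bash
python3 st.py
```

```text
rack x,y mm 23.607516590597054 -134.9253225971323 z 118.86326101198694 toolx yaw rel rack -x deg 0.06839532393249495 tilt [-0.00526609 -0.00034632] [ 0.17315169 -0.21997971 -0.32575167] 2.5 -0.00013020230641569997
```

>>> jog_arm([
  {"grip":0,"x":-0.17,"y":0,"z":0.7,"ax":0,"ay":0,"az":0},
  {"grip":0,"x":0,"y":0,"z":0.9,"ax":0,"ay":0,"az":0},
  {"grip":0,"x":0,"y":0,"z":0.8,"ax":0,"ay":0,"az":0},
  {"grip":0,"x":0,"y":0,"z":0.5,"ax":0,"ay":0,"az":0},
  {"grip":0,"x":0,"y":0,"z":0,"ax":0,"ay":0,"az":0},
  {"grip":0,"x":0,"y":0,"z":0,"ax":0,"ay":0,"az":0},
])

```text
clock: 3.1
tool_pos: [0.5994, -0.0511, 0.0497]
tool_rot: [-0.231, 3.132, -0.0]
ft_force: [0.0, 0.8, 0.1]
width: -0.0003
grasp_force: 0.0
```

```bash
python3 st.py
python3 - <<'E'
from h import *
c=cam("side"); cv2.imwrite("pics/s2.png",cv2.resize(c["color"][130:290,235:395][:,:,::-1],None,fx=3.7,fy=3.7,interpolation=cv2.INTER_CUBIC))
E
```

```text
rack x,y mm 29.561427725910075 -135.98650730055175 z 49.660188984675 toolx yaw rel rack -x deg 0.02452783506108333 tilt [ 0.00111363 -0.00019206] [0.00569048 0.82473295 0.08986606] 3.1 -0.00026227612792749453
```

View pics/s2.png

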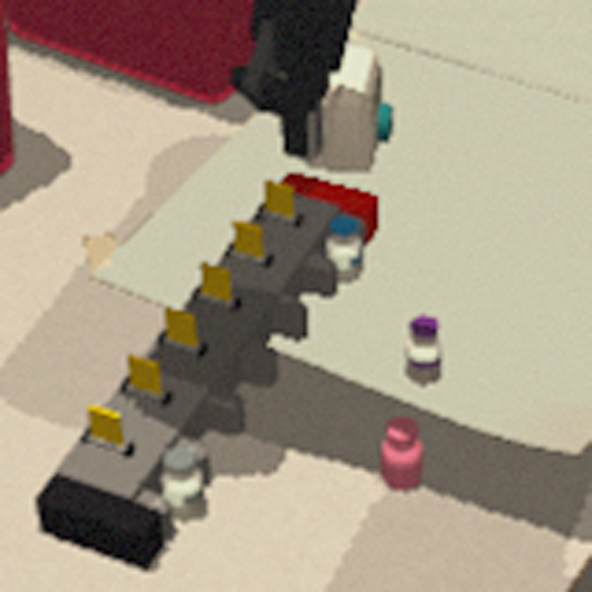

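The fingertip is at about (297,152) in the crop, above the red block and in line with the flags. All six flags are standing.

>>> jog_arm([
  {"grip":0,"x":0.06,"y":0,"z":0.3,"ax":0,"ay":0,"az":0},
  {"grip":0,"x":0,"y":0,"z":0.2,"ax":0,"ay":0,"az":0},
  {"grip":0,"x":0,"y":0.2,"z":0,"ax":0,"ay":0,"az":0},
  {"grip":0,"x":0,"y":0.4,"z":0,"ax":0,"ay":0,"az":0},
  {"grip":0,"x":0,"y":0.4,"z":0,"ax":0,"ay":0,"az":0},
  {"grip":0,"x":0,"y":0.4,"z":0,"ax":0,"ay":0,"az":0},
  {"grip":0,"x":0,"y":0.4,"z":0,"ax":0,"ay":0,"az":0},
  {"grip":0,"x":0,"y":0.4,"z":0,"ax":0,"ay":0,"az":0},
  {"grip":0,"x":0,"y":0.4,"z":0,"ax":0,"ay":0,"az":0},
  {"grip":0,"x":0,"y":0.4,"z":0,"ax":0,"ay":0,"az":0},
])

```text
clock: 4.15
tool_pos: [0.5864, 0.0242, 0.0363]
tool_rot: [0.231, -3.133, 0.0]
ft_force: [-0.4, -0.9, 1.0]
width: 0.0001
grasp_force: 0.4
```

```bash
python3 st.py
```

```text
rack x,y mm 27.675048737992377 -59.575240672725286 z 36.33276519438507 toolx yaw rel rack -x deg 0.0507671825172644 tilt [-5.66867537e-05 -9.65697201e-05] [-0.37315944 -0.94530263  1.023551  ] 4.15 0.00011851494274101498
```

>>> jog_arm([
  {"grip":0,"x":0,"y":0.4,"z":0,"ax":0,"ay":0,"az":0},
  {"grip":0,"x":0,"y":0.4,"z":0,"ax":0,"ay":0,"az":0},
  {"grip":0,"x":0,"y":0.4,"z":0,"ax":0,"ay":0,"az":0},
  {"grip":0,"x":0,"y":0.35,"z":0,"ax":0,"ay":0,"az":0},
  {"grip":0,"x":0,"y":0.2,"z":0,"ax":0,"ay":0,"az":0},
  {"grip":0,"x":0,"y":0.1,"z":0,"ax":0,"ay":0,"az":0},
  {"grip":0,"x":0,"y":0,"z":0,"ax":0,"ay":0,"az":0},
])

```text
clock: 4.85
tool_pos: [0.5798, 0.0694, 0.0363]
tool_rot: [-0.231, 3.133, 0.0]
ft_force: [0.7, -0.3, -0.5]
width: -0.0
grasp_force: 0.0
```

```bash
python3 st.py
python3 - <<'E'
from h import *
c=cam("side"); cv2.imwrite("pics/s3.png",cv2.resize(c["color"][130:290,235:395][:,:,::-1],None,fx=3.7,fy=3.7,interpolation=cv2.INTER_CUBIC))
E
```

```text
rack x,y mm 27.724213752330805 -13.938673450717195 z 36.31163168255206 toolx yaw rel rack -x deg 0.052126879026830664 tilt [6.10052576e-05 1.03354257e-04] [ 0.69351846 -0.34569608 -0.49874878] 4.85 -4.5577908470483405e-05
```

View pics/s3.png

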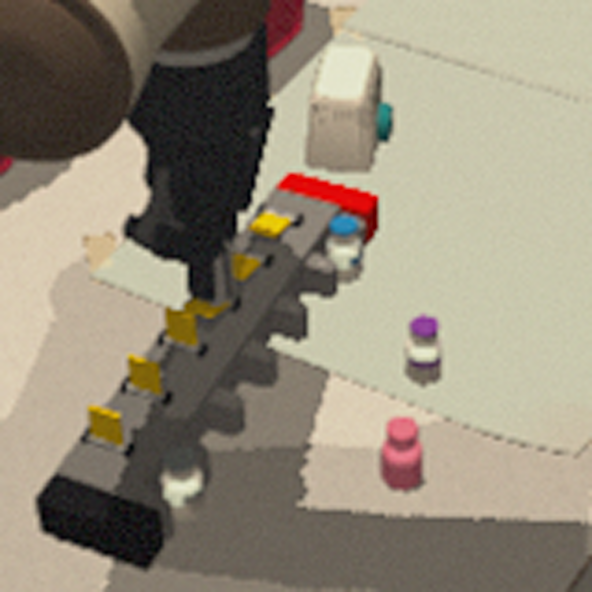

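Flags 6, 5 and 4 are down (yellow plates lying at (270,223), (245,267) and (210,308)), and the next three are standing. I'll nudge 3 mm further, lift, and go behind the vial with the fingers 12 mm apart to form a notch.

>>> jog_arm([
  {"grip":0,"x":0,"y":0.12,"z":0,"ax":0,"ay":0,"az":0},
  {"grip":0,"x":0,"y":0,"z":-0.3,"ax":0,"ay":0,"az":0},
  {"grip":0,"x":0,"y":0,"z":-0.7,"ax":0,"ay":0,"az":0},
  {"grip":0,"x":0,"y":0,"z":-0.8,"ax":0,"ay":0,"az":0},
  {"grip":0,"x":0.4,"y":0,"z":-0.6,"ax":0,"ay":0,"az":0},
  {"grip":12,"x":0.8,"y":-0.2,"z":0,"ax":0,"ay":0,"az":0},
  {"grip":12,"x":0.95,"y":-0.3,"z":0,"ax":0,"ay":0,"az":0},
  {"grip":12,"x":0.95,"y":-0.3,"z":0,"ax":0,"ay":0,"az":0},
  {"grip":12,"x":0.95,"y":-0.3,"z":0,"ax":0,"ay":0,"az":0},
  {"grip":12,"x":0.95,"y":-0.1,"z":0,"ax":0,"ay":0,"az":0},
])

```text
clock: 5.9
tool_pos: [0.4593, 0.0233, 0.0969]
tool_rot: [-0.229, 3.132, 0.0]
ft_force: [-0.1, 0.4, 0.2]
width: 0.0119
grasp_force: 0.0
```

>>> jog_arm([
  {"grip":12,"x":0.9,"y":0,"z":0,"ax":0,"ay":0,"az":0},
  {"grip":12,"x":0.3,"y":0,"z":0,"ax":0,"ay":0,"az":0},
  {"grip":12,"x":0,"y":0,"z":0,"ax":0,"ay":0,"az":0},
])

```text
clock: 6.2
tool_pos: [0.4303, 0.0196, 0.097]
tool_rot: [-0.231, 3.132, 0.0]
ft_force: [1.4, -0.3, -0.1]
width: 0.0122
grasp_force: 0.0
```

```bash
python3 st.py
```

```text
rack x,y mm -127.4418876739615 -41.35630308098237 z 96.99062732645704 toolx yaw rel rack -x deg 0.06096715318207171 tilt [0.00119663 0.00039234] [ 1.40787448 -0.26788388 -0.10964773] 6.2 0.0121672098873569
```

>>> jog_arm([
  {"grip":12,"x":0,"y":0.08,"z":0.6,"ax":0,"ay":0,"az":0},
  {"grip":12,"x":0,"y":0,"z":0.9,"ax":0,"ay":0,"az":0},
  {"grip":12,"x":0,"y":0,"z":0.9,"ax":0,"ay":0,"az":0},
  {"grip":12,"x":0,"y":0,"z":0.7,"ax":0,"ay":0,"az":0},
  {"grip":12,"x":0,"y":0,"z":0.38,"ax":0,"ay":0,"az":0},
  {"grip":12,"x":0,"y":0,"z":0,"ax":0,"ay":0,"az":0},
  {"grip":12,"x":0,"y":0,"z":0,"ax":0,"ay":0,"az":0},
])

```text
clock: 6.9
tool_pos: [0.4311, 0.0219, 0.0096]
tool_rot: [-0.231, 3.132, 0.0]
ft_force: [-1.1, 0.3, 0.8]
width: 0.0122
grasp_force: 0.0
```

```bash
python3 st.py
python3 - <<'E'
from h import *
for n,b in(("side",(130,290,235,395)),("top",(165,270,225,385))):
    c=cam(n); cv2.imwrite(f"pics/{n}4.png",cv2.resize(c["color"][b[0]:b[1],b[2]:b[3]][:,:,::-1],None,fx=3.7,fy=3.7,interpolation=cv2.INTER_CUBIC))
E
```

```text
rack x,y mm -126.26784696802237 -39.14935303179017 z 9.601727359855882 toolx yaw rel rack -x deg 0.05589275657869516 tilt [0.00093503 0.00020558] [-1.12570377  0.30133031  0.80661844] 6.9 0.01216291170486736
```

View pics/side4.png

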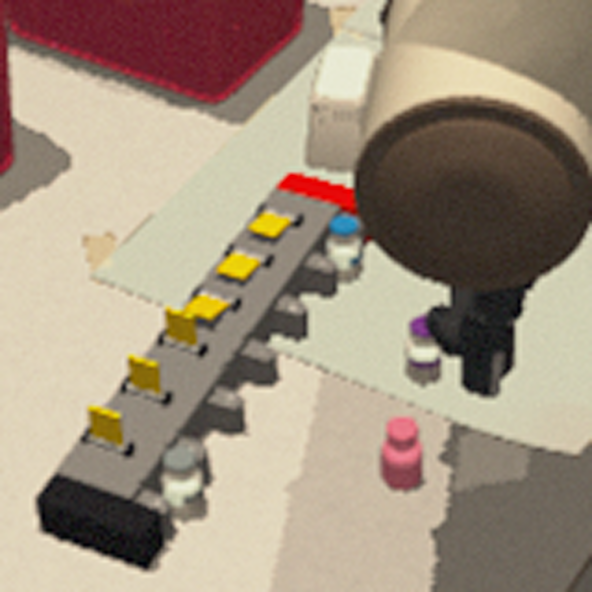

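The three flags are lying and the other three stand. The vial is at (424,350), just ahead of the open fingertips, so I start pushing.

>>> jog_arm([
  {"grip":12,"x":-0.2,"y":0,"z":0,"ax":0,"ay":0,"az":0},
  {"grip":12,"x":-0.2,"y":0,"z":0,"ax":0,"ay":0,"az":0},
  {"grip":12,"x":-0.16,"y":0,"z":0,"ax":0,"ay":0,"az":0},
  {"grip":12,"x":-0.16,"y":0,"z":0,"ax":0,"ay":0,"az":0},
  {"grip":12,"x":-0.16,"y":0,"z":0,"ax":0,"ay":0,"az":0},
  {"grip":12,"x":-0.2,"y":0.08,"z":0,"ax":0,"ay":0,"az":0},
  {"grip":12,"x":-0.2,"y":0.08,"z":0,"ax":0,"ay":0,"az":0},
  {"grip":12,"x":-0.2,"y":0.08,"z":0,"ax":0,"ay":0,"az":0},
  {"grip":12,"x":-0.2,"y":0.08,"z":0,"ax":0,"ay":0,"az":0},
  {"grip":12,"x":0,"y":0,"z":0,"ax":0,"ay":0,"az":0},
])

```text
clock: 8.0
tool_pos: [0.4715, 0.0362, 0.0093]
tool_rot: [-0.232, 3.132, 0.0]
ft_force: [0.1, 0.0, 1.2]
width: 0.0117
grasp_force: 0.0
```

```bash
python3 st.py
python3 - <<'E'
from h import *
c=cam("side"); cv2.imwrite("pics/s5.png",cv2.resize(c["color"][150:260,270:395][:,:,::-1],None,fx=5,fy=5,interpolation=cv2.INTER_CUBIC))
E
```

```text
rack x,y mm -84.25578129203743 -30.909589303613206 z 9.334534676169765 toolx yaw rel rack -x deg 0.06545040435184152 tilt [0.00094879 0.00027745] [0.05262602 0.00503516 1.21257186] 8.0 0.011673176858362331
```

View pics/s5.png

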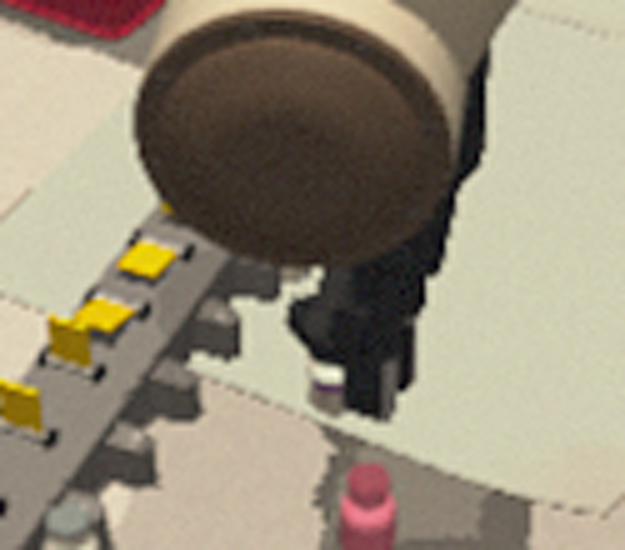

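```bash
cat > pv.py <<'E'
from h import *
r=np.load("rack.npy");a=r[2]
def W(x,y,z): return [r[0]+(np.cos(a)*x-np.sin(a)*y)/1e3,r[1]+(np.sin(a)*x+np.cos(a)*y)/1e3,z/1e3]
def R(p): d=np.array(p[:2])-r[:2]; return 1e3*(np.cos(a)*d[0]+np.sin(a)*d[1]),1e3*(-np.sin(a)*d[0]+np.cos(a)*d[1])
E
python3 - <<'E'
from pv import *
import pickle
S=pickle.load(open("side.pkl","rb"))
for x,y in((-64.7,-30.9),(-64.7,-25)):
    print([np.round((np.array(proj(S,W(x,y,z)))-(269.5,149.5))*5,0) for z in(0,12,25,38)])
E
```

```text
[array([335., 400.]), array([335., 379.]), array([335., 356.]), array([335., 332.])]
[array([329., 409.]), array([329., 388.]), array([329., 365.]), array([329., 341.])]
```

>>> jog_arm([
  {"grip":12,"x":-0.18,"y":0.073,"z":0,"ax":0,"ay":0,"az":0},
  {"grip":12,"x":-0.18,"y":0.073,"z":0,"ax":0,"ay":0,"az":0},
  {"grip":12,"x":-0.18,"y":0.073,"z":0,"ax":0,"ay":0,"az":0},
  {"grip":12,"x":-0.18,"y":0.073,"z":0,"ax":0,"ay":0,"az":0},
  {"grip":12,"x":-0.18,"y":0.073,"z":0,"ax":0,"ay":0,"az":0},
  {"grip":12,"x":-0.18,"y":0.073,"z":0,"ax":0,"ay":0,"az":0},
  {"grip":12,"x":-0.1,"y":0,"z":0,"ax":0,"ay":0,"az":0},
  {"grip":12,"x":0,"y":0,"z":0,"ax":0,"ay":0,"az":0},
])

```text
clock: 8.85
tool_pos: [0.4985, 0.051, 0.0093]
tool_rot: [-0.231, 3.133, 0.0]
ft_force: [-0.3, 0.1, 0.5]
width: 0.0115
grasp_force: 0.0
```

```bash
python3 st.py
python3 - <<'E'
from h import *
c=cam("side"); cv2.imwrite("pics/s6.png",cv2.resize(c["color"][150:260,270:395][:,:,::-1],None,fx=5,fy=5,interpolation=cv2.INTER_CUBIC))
E
```

```text
rack x,y mm -55.36123576813213 -20.24888259866431 z 9.284647952044256 toolx yaw rel rack -x deg 0.03483753099819577 tilt [0.00032872 0.00014484] [-0.29209341  0.13179417  0.52254187] 8.85 0.01154903977962362
```

View pics/s6.png

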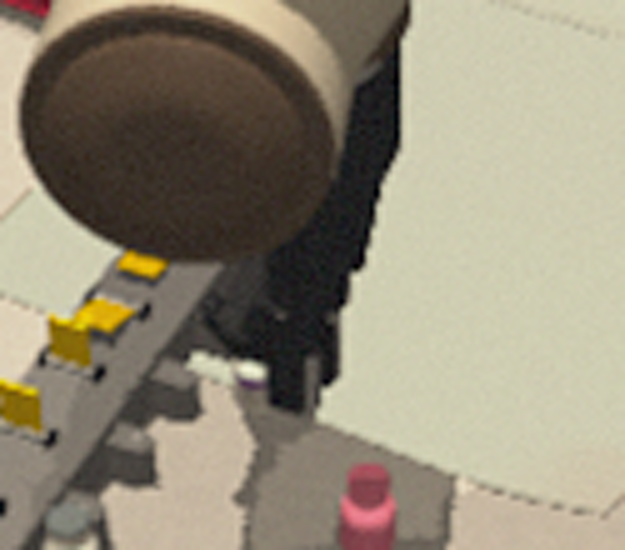

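>>> jog_arm([
  {"grip":12,"x":-0.16,"y":0.01,"z":0,"ax":0,"ay":0,"az":0},
  {"grip":12,"x":-0.16,"y":0,"z":0,"ax":0,"ay":0,"az":0},
  {"grip":12,"x":-0.16,"y":0,"z":0,"ax":0,"ay":0,"az":0},
  {"grip":12,"x":-0.16,"y":0,"z":0,"ax":0,"ay":0,"az":0},
  {"grip":12,"x":-0.16,"y":0,"z":0,"ax":0,"ay":0,"az":0},
  {"grip":12,"x":-0.04,"y":0,"z":0,"ax":0,"ay":0,"az":0},
  {"grip":12,"x":0,"y":0,"z":0,"ax":0,"ay":0,"az":0},
])

```text
clock: 9.6
tool_pos: [0.519, 0.0542, 0.0093]
tool_rot: [-0.231, 3.133, 0.0]
ft_force: [0.2, 0.7, -0.7]
width: 0.0121
grasp_force: 0.0
```

>>> jog_arm([
  {"grip":12,"x":-0.04,"y":0,"z":0,"ax":0,"ay":0,"az":0},
  {"grip":12,"x":-0.04,"y":0,"z":0,"ax":0,"ay":0,"az":0},
])

```text
clock: 9.8
tool_pos: [0.5206, 0.0544, 0.0093]
tool_rot: [0.231, -3.133, 0.0]
ft_force: [-0.1, -0.2, 0.3]
width: 0.0119
grasp_force: 0.1
```

```bash
python3 st.py
```

```text
rack x,y mm -32.95692266827935 -20.110442430813954 z 9.329204900298157 toolx yaw rel rack -x deg 0.03361579952775157 tilt [-2.17280545e-04 -4.95891444e-05] [-0.05710377 -0.22275296  0.29220073] 9.8 0.011879508690735525
```

Continue in 1 mm steps, watching for the force rise.

>>> jog_arm([
  {"grip":12,"x":-0.04,"y":0,"z":0,"ax":0,"ay":0,"az":0},
  {"grip":12,"x":0,"y":0,"z":0,"ax":0,"ay":0,"az":0},
])

```text
clock: 10.0
tool_pos: [0.5219, 0.0546, 0.0093]
tool_rot: [-0.231, 3.133, 0.0]
ft_force: [0.3, 0.2, 0.1]
width: 0.0118
grasp_force: 0.1
```

>>> jog_arm([
  {"grip":12,"x":-0.04,"y":0,"z":0,"ax":0,"ay":0,"az":0},
  {"grip":12,"x":0,"y":0,"z":0,"ax":0,"ay":0,"az":0},
])

```text
clock: 10.2
tool_pos: [0.5229, 0.0548, 0.0093]
tool_rot: [-0.231, 3.133, 0.0]
ft_force: [-0.2, -0.5, 0.4]
width: 0.0121
grasp_force: 0.1
```

>>> jog_arm([
  {"grip":12,"x":-0.03,"y":0,"z":0,"ax":0,"ay":0,"az":0},
  {"grip":12,"x":0,"y":0,"z":0,"ax":0,"ay":0,"az":0},
])

```text
clock: 10.4
tool_pos: [0.5232, 0.0548, 0.0093]
tool_rot: [0.231, -3.132, 0.0]
ft_force: [-0.9, -0.1, 1.1]
width: 0.0122
grasp_force: 0.6
```

```bash
python3 st.py
```

```text
rack x,y mm -30.387657810917528 -20.128601649327926 z 9.258884686183226 toolx yaw rel rack -x deg 0.02887042915539707 tilt [-0.00073913 -0.00021079] [-0.949112   -0.06930863  1.07106799] 10.4 0.01218593242231101
```

>>> jog_arm([
  {"grip":12,"x":-0.02,"y":0,"z":0,"ax":0,"ay":0,"az":0},
  {"grip":12,"x":0,"y":0,"z":0,"ax":0,"ay":0,"az":0},
])

```text
clock: 10.6
tool_pos: [0.5233, 0.0547, 0.0092]
tool_rot: [0.23, -3.132, 0.0]
ft_force: [-2.6, 0.2, 1.4]
width: 0.0121
grasp_force: 1.3
```

>>> jog_arm([
  {"grip":12,"x":-0.02,"y":0,"z":0,"ax":0,"ay":0,"az":0},
  {"grip":12,"x":0,"y":0,"z":0,"ax":0,"ay":0,"az":0},
])

```text
clock: 10.8
tool_pos: [0.5234, 0.0547, 0.0091]
tool_rot: [0.23, -3.131, 0.001]
ft_force: [-4.6, 0.3, 2.5]
width: 0.0118
grasp_force: 2.4
```

```bash
python3 st.py
```

```text
rack x,y mm -30.202909795858794 -20.2558542068608 z 9.138549343266336 toolx yaw rel rack -x deg 0.015868776815112503 tilt [-0.00228329 -0.0006886 ] [-4.57493438  0.30655725  2.53210771] 10.8 0.011784914014375758
```

The tool stopped at rack x=-30.2 mm against a predicted -30.1, with the vial wedging the fingers, so the vial is against the rail. I'll back off and look.

>>> jog_arm([
  {"grip":12,"x":0.05,"y":0,"z":0,"ax":0,"ay":0,"az":0},
  {"grip":12,"x":0.1,"y":0,"z":0,"ax":0,"ay":0,"az":0},
  {"grip":12,"x":0.3,"y":0,"z":0,"ax":0,"ay":0,"az":0},
  {"grip":12,"x":0.6,"y":0,"z":0,"ax":0,"ay":0,"az":0},
  {"grip":12,"x":0.6,"y":0,"z":-0.5,"ax":0,"ay":0,"az":0},
  {"grip":12,"x":0.4,"y":0,"z":-0.9,"ax":0,"ay":0,"az":0},
  {"grip":12,"x":0,"y":0,"z":-1,"ax":0,"ay":0,"az":0},
  {"grip":12,"x":0,"y":-0.5,"z":-1,"ax":0,"ay":0,"az":0},
  {"grip":12,"x":0.4,"y":-1,"z":-1,"ax":0,"ay":0,"az":0},
  {"grip":12,"x":0.4,"y":-1,"z":-1,"ax":0,"ay":0,"az":0},
])

```text
clock: 11.8
tool_pos: [0.4632, -0.0176, 0.1456]
tool_rot: [-0.233, 3.131, 0.001]
ft_force: [1.5, -0.1, -0.1]
width: 0.0121
grasp_force: 0.0
```

>>> jog_arm([
  {"grip":12,"x":0.4,"y":-1,"z":-0.5,"ax":0,"ay":0,"az":0},
  {"grip":12,"x":0.4,"y":-1,"z":0,"ax":0,"ay":0,"az":0},
  {"grip":12,"x":0.4,"y":-1,"z":0,"ax":0,"ay":0,"az":0},
  {"grip":12,"x":0.4,"y":-1,"z":0,"ax":0,"ay":0,"az":0},
  {"grip":12,"x":0.4,"y":-1,"z":0,"ax":0,"ay":0,"az":0},
  {"grip":12,"x":0.4,"y":-1,"z":0,"ax":0,"ay":0,"az":0},
  {"grip":12,"x":0.4,"y":-1,"z":0,"ax":0,"ay":0,"az":0},
  {"grip":12,"x":0,"y":0,"z":0,"ax":0,"ay":0,"az":0},
  {"grip":12,"x":0,"y":0,"z":0,"ax":0,"ay":0,"az":0},
])

```text
clock: 12.7
tool_pos: [0.4195, -0.201, 0.1568]
tool_rot: [-0.229, 3.132, -0.0]
ft_force: [-0.9, -0.6, -0.6]
width: 0.0122
grasp_force: 0.0
```

```bash
python3 st.py
python3 - <<'E'
from pv import *
a=cam("top");b=cam("side")
A=cv2.resize(a["color"][165:270,225:405],None,fx=3.3,fy=3.3,interpolation=cv2.INTER_CUBIC)
B=cv2.resize(b["color"][165:285,235:355],None,fx=4.95,fy=4.95,interpolation=cv2.INTER_CUBIC)
cv2.imwrite("pics/end_t.png",A[:,:,::-1]);cv2.imwrite("pics/end_s.png",B[:,:,::-1])
for n,c in(("top",a),("side",b)):
    im=c["color"].astype(int);m=(im[...,2]-im[...,1]>45)&(im[...,0]-im[...,1]>15); m[:170]=0;m[260:]=0;m[:,:250]=0;m[:,370:]=0
    v,u=np.nonzero(m);print(n,len(u),u.mean(),v.mean(),"expected cap",proj(c,W(-10.5,-20,35)),"rack",R(pt(c,u.mean(),v.mean(),.036)), sorted(set(zip(u,v)))[::4])
E
```

```text
rack x,y mm -170.3168823553412 -257.95158490264436 z 156.84410097004496 toolx yaw rel rack -x deg -0.045305798218672734 tilt [ 9.62012300e-04 -8.08555258e-05] [-0.90857447 -0.5537371  -0.57876991] 12.7 0.012162782393635444
top 18 309.5 210.0 expected cap (np.float64(309.2197331407205), np.float64(209.83559923128965)) rack (np.float64(-11.1294327641219), np.float64(-20.623859112602315)) [(np.int64(308), np.int64(208)), (np.int64(309), np.int64(208)), (np.int64(309), np.int64(212)), (np.int64(310), np.int64(211)), (np.int64(311), np.int64(211))]
side 32 310.125 212.625 expected cap (np.float64(309.89025717941854), np.float64(213.0131996640911)) rack (np.float64(-10.935740477394548), np.float64(-20.27132047281383)) [(np.int64(307), np.int64(212)), (np.int64(308), np.int64(212)), (np.int64(309), np.int64(212)), (np.int64(310), np.int64(210)), (np.int64(310), np.int64(214)), (np.int64(311), np.int64(212)), (np.int64(312), np.int64(211)), (np.int64(313), np.int64(211))]
```

View pics/end_s.png

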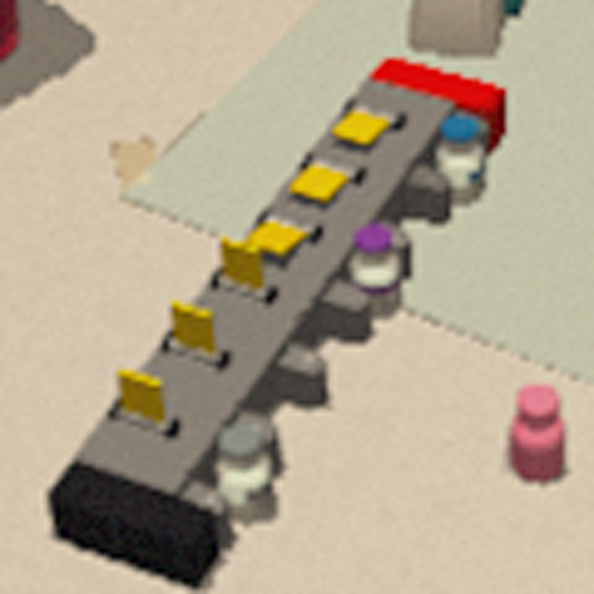

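View pics/end_t.png

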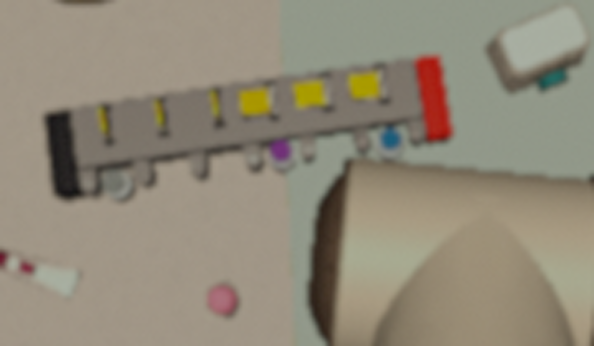

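The purple vial stands upright and home in the third gap (side (374,260), top (281,150)). Its measured rack position is about (-11,-20.4), against (-10.5,-20). Three flags lie and three stand, and nothing else has moved.

```bash
python3 -c "
from workcell import robot; print(robot.close_job())"
```

```text
the job is handed in; nothing more can be done
None
```

The job is handed in at 12.7 s: the first three flags from the red end are down and the other three standing, and the purple vial is upright and home in the third gap, with nothing else disturbed in the final pictures.

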